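Close the gear cover and hold the bobbin guard of a coil winder

TASK

I have just changed the gears in this little coil winder: press its gear cover down until it snaps fully shut on its catch, then lift the bobbin guard by its knob and hold it open at 50 degrees from shut, so that I can swap the bobbin with both hands. The guard drops shut when let go, so finish while still holding it steady at that angle, with the gear cover still snapped shut, and do not push the tools lying round about.

Things in the scene. Friction and masses are not known exactly. Their poses are not given: they have to be found in the camera images.
- winder: Small coil-winding machine fixed to the bench: dark base 164 (x) x 266 (y) x 28 mm; on its left half a grey gear box, top at z 117 mm, a dial in front; on its right half an empty white bobbin under a guard. A thin rod stands behind, up to z 215 mm. Origin: centre of the underside; x from the front (knob side, facing the robot) to the back, y left, z up. Position and yaw vary.
- gear_cover (a joint): Angle of the gear cover (rad): 0 = snapped fully shut, grows as it opens (stop 1.3). Grey sheet lid of the gear box, hinged along y at the box's back upper edge; its stiff hinge keeps it where it is left. From 0.08 rad down it rides onto a sprung catch that resists with up to about 11 N at the press point; below about 0.03 rad the catch pulls it fully shut and keeps it so.
- gear_cover_hinge (a point): Point on the gear cover's hinge axis, middle of its width; at 75, 79, 117 mm in the winder's axes. Turns with the cover: x axis from front edge to hinge, y along the hinge axis (winder's +y), z out of the outer face (up when shut). The cover is 152 mm long from here to its front edge, 107 mm wide, 4 mm thick, with a 56 mm wide lip 14 mm further out.
- gear_cover_press (a point): Point to press, on the outer (upper) face of the gear cover in the middle of its width, 130 mm from the hinge axis towards the front edge and 4 mm above the hinge axis (cover's axes); when shut it is at -55, 79, 121 mm in the winder's axes. Axes as gear_cover_hinge.
- bobbin_guard (a joint): Opening angle of the bobbin guard (rad): 0 = shut, grows as it is lifted (stop 1.3; 50 degrees = 0.873). Hood of dark sheet with a clear window on top, 144 mm wide, 150 mm from hinge to front, hinged along y at the back. Its weight (about 0.36 kg) and a spring always turn it shut: about 3 N upward at the knob lift or hold it. No catch.
- bobbin_guard_hinge (a point): Point on the guard's hinge axis, middle of its width; at 68, -53, 120 mm in the winder's axes. Turns with the guard: x axis from front to hinge, y along the hinge axis (winder's +y), z up when shut.
- guard_knob (a point): Centre of the guard's T-knob: black bar 18 mm thick, 34 mm long along y, on a thin stem 30 mm out from the guard's front. In the guard's axes 175 mm to the front of the hinge axis and 18 mm below it; when shut at -107, -53, 102 mm in the winder's axes. Can be gripped from above on its two end faces (34 mm apart along y); it turns between the fingers as the guard swings.
- hex_key: Steel L-shaped hex key, 30 x 87 x 6 mm, lying loose in front of the winder; to be left alone. Origin at the centre of its underside.
- pliers: Red-handled pliers, 56 x 180 x 14 mm, lying loose to the left of the winder; to be left alone. Origin at the centre of its underside.
- tape_measure: Pocket tape measure, 37 x 84 x 63 mm, standing loose to the left of the winder; to be left alone. Origin at the centre of its underside.
- bolt: Hexagon-head bolt, 16 x 52 x 18 mm, lying loose to the right front; to be left alone. Origin at the centre of its underside.

How it is judged:
On the way, in this order (a step that is already met when the one before it is completed fails the run):
1. the gear cover is pressed shut past its catch (value of joint gear_cover below 0.012 rad), for 0.2 s.
2. the bobbin guard is lifted by the robot to 50 degrees (value of joint bobbin_guard between 0.785 and 0.96 rad), for 0.3 s.
At the end, for the whole second after the job is handed in: The gear cover is still snapped shut (within 0.7 degrees of shut), and the bobbin guard is held still by the robot's fingers at 50 degrees, within 5 degrees, through the last second (all of step 2 and value of joint gear_cover below 0.012 rad and velocity of joint bobbin_guard between -0.05 and 0.05 rad/s and contact force between bobbin_guard and the fingers above 0.5 N); the arm keeps its last pose, push and grip.
It fails at once if a hand tool lying by the winder is pushed more than 3 cm (distance of any of hex_key, pliers, tape_measure, bolt from where it was at the start of the episode above 0.03 m).
It also fails if it takes over 48 s, if anything falls off the work surface, if the arm or the gripper's body presses on something with over 40 N, if the wrist force passes 120 N, or if a joint passes its speed limit or range.

ROBOT

A 7-joint arm with a two-finger parallel gripper is mounted at the origin on a cart in front of the work surface, level with it; the furniture and walls round the work are solid. World frame = base frame: x ahead of the robot, y to its left, z up, the work surface at z = 0. Lengths are in m, angles in rad, forces in N, time in s.
With the tool pointing down it reaches from about 0.4 to 0.85 m from the base axis. Payload 10.4 kg.
Tool frame: the origin (TCP) lies on the front face of the gripper's body, between the roots of the fingers; the fingertips stand 73 mm ahead of it and the grasp point (between the pads) lies 54 mm ahead of it; x points along the fingers, y is the direction in which the jaws open and shut, and the axes are right-handed (so a half turn about x gives the same grasp; the last joint's range is limited). The gripper opens to 85 mm and grips with 20 to 120 N. Pads are 22 mm wide; open, the fingers measure 114 mm over their backs; the gripper's body (76 mm by 85 mm) begins 54 mm behind the grasp point. The pads swing forward as they close: fully open they stand 13 mm farther back than shut.
Start: joints at [1.156, 0.332, -0.065, 1.46, 0.022, 1.35, -0.088], TCP at [0.239, -0.578, 0.304] pointing down, gripper open.
Joint ranges: [-2.6, 2.6], [-0.5, 2.12], [-1.47, 1.34], [0.16, 2.42], [-1.27, 4.41], [0.06, 2.06], [-2.6, 2.6]. Speed limits (rad/s): [2.22, 2.22, 2.79, 2.79, 3.14, 3.14, 3.14].

INTERFACE

Orientations are given as a unit quaternion [x, y, z, w].
In Python, from workcell import manip gives the robot as it stands. The module is installed in compiled form; this text tells all that it offers.
- The arm moves only by the tool arm_command, never from a script. Its argument "moves" is a list that holds one entry, the list of rows, each a list of 5 numbers: the closure, from 0 (fully open) to 1 (shut), then the shift along the tool's x, y, z in units of 25 mm (1.0 is 25 mm), then the turn about the tool's x in degrees. A call has 1 to 12 rows; each row shifts and turns the commanded pose from where the row before left it, along the tool's axes as they then stand; what a row does not reach is not made up. A row lasts 1/12 s, in which the tool goes at most 41.7 mm and 7.16 degrees, less where a joint would pass 70% of its speed; a pose out of reach is approached as far as the arm can. A call is refused whole if a number of a shift passes 1 or a number of a turn 7.16, either way. A call with a gripper value outside its range is refused whole. The fingers move at their own pace and stop on an object; "force" is the grip in N (left out, the last holds). Time passes only in rows, so rows that do not move let the fingers close. It gives the time, the measured TCP pose, the force and the opening at its end, in the units of the state.
- manip.get_obs(): the state, without advancing time (a new reading comes with each control period).
- manip.camera(name): name is "side" or "top" or "wrist"; returns the picture (384x512x3 uint8, red, green, blue); there is no depth.
- manip.camera_info(name): a dict with "vfov" (degrees; the focal length in pixels is half the picture's height over the tangent of half this angle, whatever the lens; pixels are square), "cx", "cy" (the principal point, pixels), "pose" (4x4, takes a point from camera to world coordinates). Camera axes: x right, y down, z forward; pixel columns grow to the right and rows downward; lengths in m; the calibration is good to about 2 mm. A picture is of the moment at which its call begins: read the wrist's pose just before it. camera_info takes no time and is no camera call; for the wrist camera it gives the pose at the moment of the call.
- manip.hand_in(): hands the job in, once; it reports no verdict.
Trained networks look in the newest picture that a camera, given by its name, has taken for a name from the list of things; names that differ only in an ending like _2 or _b are one class to them, and where a whole thing is asked for, a point or a joint stands for the part that bears it (a point fixed in the world has none). Each returns a list of dicts, best first, with "confidence" (0 to 1); they miss things now and then, are a little off and sometimes report something else, mostly with a low value. They report only what shows in the picture. A call takes as long as a camera call.
- manip.regions_of(query, camera): "mask" (384x512 bool, what is visible of it) and "rect" ([left, top, right, bottom] in pixels, round what is visible of it).
- manip.pinpoint(query, camera): "pixel" ([row, column] in pixels: a listed point, or the origin of a listed thing).
The state is a dict: "clock": time; "joint_pos": joint angles; "joint_velocities": joint speeds; "tau": joint torques, N m; "position": TCP position; "ee_rot": TCP orientation; "ft_force": force on the tool from outside, world axes, zero at the start; "torque": the same for the moment, N m; "grip_width": opening from 0.0 (shut) to 1.0 (fully open).
Only numpy, scipy, OpenCV 4.12 (cv2) and the standard library are available. Lean on these libraries where they do the work, as an engineer would, in place of code of your own. Each camera call takes 0.05 s, during which the arm holds its last target.

## Working session

There is one attempt and no reset: what is moved stays moved. The work goes in short steps, Python scripts to look and compute and a tool call to move; the robot and the scene stay as the last step left them, time stands still between calls to the robot, and variables do not carry over. Pictures are saved under pics/ and viewed, and the job is handed in when it is done.

Besides the shell and the picture viewer there is one more tool, called in YAML: its name, and indented under it one key for each argument. arm_command: Moves the arm, as the interface text tells. Its arguments: {"type":"object","properties":{"moves":{"type":"array","items":{"type":"array","items":{"type":"array","items":{"type":"number"}}}},"force":{"type":"number"}},"required":["moves"]}

```bash
mkdir -p pics; ls
python3 - <<'E'
from workcell import manip
import cv2
o=manip.get_obs(); print({k:o[k] for k in('clock','position','ee_rot','ft_force','grip_width')})
for c in('side','top'):
    im=manip.camera(c); cv2.imwrite(f'pics/{c}0.png',im[:,:,::-1])
    i=manip.camera_info(c);print(c,i)
    for q in('winder','gear_cover_hinge','gear_cover_press','bobbin_guard_hinge','guard_knob','hex_key','pliers','tape_measure','bolt'):
        print(q,[(r['pixel'],round(r['confidence'],2)) for r in manip.pinpoint(q,c)[:2]])
print(manip.get_obs()['clock'])
E
```

```text
pics
{'clock': 0.0, 'position': array([ 0.23855694, -0.57737033,  0.30311461]), 'ee_rot': array([-0.69343867, -0.13816107,  0.69371534, -0.13716175]), 'ft_force': array([ 0.87991522, -0.84655282,  0.65561639]), 'grip_width': 1.0068211128430151}
side {'vfov': 43.262240186082856, 'cx': 256.862956746949, 'cy': 191.35072082025877, 'pose': array([[-0.95828955, -0.19006778,  0.21343704,  0.24298733],
       [-0.28571587,  0.65513869, -0.69939956,  0.86828274],
       [-0.00689754, -0.73120964, -0.68211794,  0.8894379 ],
       [ 0.        ,  0.        ,  0.        ,  1.        ]])}
winder [([168.0, 260.1], 0.94)]
gear_cover_hinge [([158.0, 230.8], 0.86)]
gear_cover_press [([128.2, 272.2], 0.93)]
bobbin_guard_hinge [([125.5, 234.0], 0.6), ([325.3, 211.2], 0.18)]
guard_knob [([125.3, 292.5], 0.69)]
hex_key [([212.8, 305.1], 0.43), ([158.3, 232.8], 0.24)]
pliers [([280.8, 216.3], 0.64)]
tape_measure [([327.0, 212.5], 0.65)]
bolt [([171.1, 313.0], 0.51)]
top {'vfov': 56.11152677812855, 'cx': 253.73080781156702, 'cy': 194.52843986564432, 'pose': array([[ 0.02761941, -0.98478994,  0.17153994,  0.34688145],
       [-0.9995604 , -0.0253578 ,  0.01536182,  0.07603534],
       [-0.01077829, -0.17188882, -0.98505739,  1.06599041],
       [ 0.        ,  0.        ,  0.        ,  1.        ]])}
winder [([190.6, 329.0], 0.86)]
gear_cover_hinge [([172.3, 299.9], 0.55)]
gear_cover_press [([204.6, 319.2], 0.77)]
bobbin_guard_hinge [([155.4, 345.1], 0.71), ([216.1, 369.9], 0.5)]
guard_knob [([214.7, 369.1], 0.86)]
hex_key [([247.9, 283.6], 0.6), ([250.2, 344.6], 0.54)]
pliers [([198.5, 194.5], 0.79), ([207.1, 158.5], 0.71)]
tape_measure [([209.2, 158.2], 0.95)]
bolt [([244.9, 346.9], 0.6)]
1.0
```

Run:
```python
import cv2
for c in('side','top'):
    im=cv2.imread(f'pics/{c}0.png'); cv2.imwrite(f'pics/{c}0b.png',cv2.resize(im[60:320,120:440],None,fx=2.3,fy=2.3))
```

```text
(no output)
```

View pics/side0b.png

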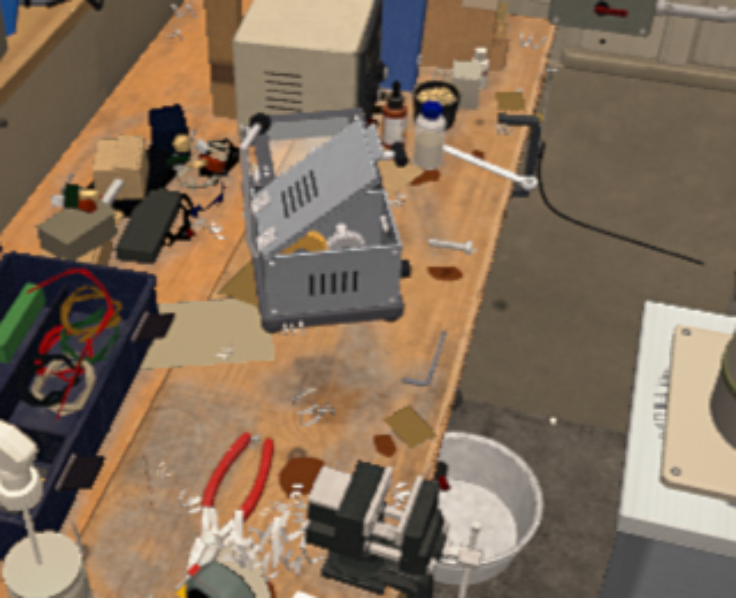

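View pics/top0b.png

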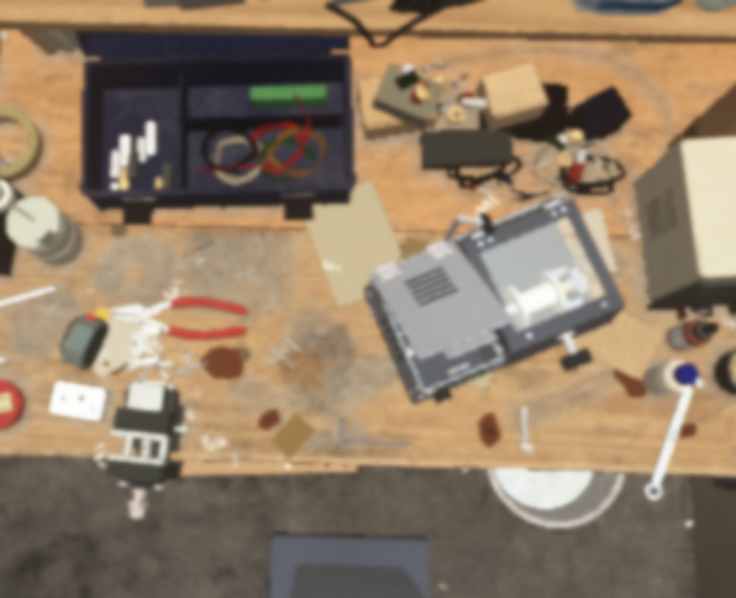

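The side view shows the cover standing partly open over the gear box, and the guard shut with its knob at the right front (about px 292,125 side and 369,215 top). The top view shows the winder yawed about 25°. Next I'll fit the winder pose and cover angle.

```bash
cat > h.py <<'E'
import numpy as np
from scipy.optimize import least_squares
from scipy.spatial.transform import Rotation as R
def proj(ci,P):
    T=np.linalg.inv(ci['pose']); p=(np.atleast_2d(P)@T[:3,:3].T)+T[:3,3]
    f=192/np.tan(np.radians(ci['vfov']/2))
    return np.c_[ci['cx']+f*p[:,0]/p[:,2], ci['cy']+f*p[:,1]/p[:,2]]
def press(a,d=.130,h=.004,y=.079):
    # cover pt; rotates up about y axis at hinge
    return np.array([.075-d*np.cos(a)+h*np.sin(a), y, .117+d*np.sin(a)+h*np.cos(a)])
def knob(a,d=.175,h=-.018,y=-.053):
    return np.array([.068-d*np.cos(a)+h*np.sin(a), y, .120+d*np.sin(a)+h*np.cos(a)])
def W(p,x,y,yaw):
    c,s=np.cos(yaw),np.sin(yaw); p=np.atleast_2d(p)
    return np.c_[x+c*p[:,0]-s*p[:,1], y+s*p[:,0]+c*p[:,1], p[:,2]]
E
python3 - <<'E'
from h import *
from workcell import manip
S=manip.camera_info('side');T=manip.camera_info('top')
obs=[(S,'w',260.1,168),(S,'gh',230.8,158),(S,'p',272.2,128.2),(S,'k',292.5,125.3),(S,'bh',234,125.5),
(T,'w',329,190.6),(T,'gh',299.9,172.3),(T,'p',319.2,204.6),(T,'k',369.1,214.7),(T,'bh',345.1,155.4)]
def pts(v):
    x,y,yaw,a=v
    return dict(w=W([0,0,0],x,y,yaw),gh=W([.075,.079,.117],x,y,yaw),p=W(press(a),x,y,yaw),k=W(knob(0),x,y,yaw),bh=W([.068,-.053,.12],x,y,yaw))
def res(v):
    P=pts(v); return np.concatenate([(proj(c,P[n])[0]-[u,w]) for c,n,u,w in obs])
for y0 in(-.5,.5):
  r=least_squares(res,[.55,-.1,y0,.5],loss='soft_l1',f_scale=2)
  print(r.cost,r.x,np.round(res(r.x).reshape(-1,2),1)); 
P=pts(r.x);print(P)
import cv2
x,y,yaw,a=r.x
for c,ci in(('side',S),('top',T)):
    im=cv2.imread(f'pics/{c}0.png')
    im=cv2.resize(im,None,fx=3,fy=3)
    def poly(Q,col):
        q=((proj(ci,W(Q,x,y,yaw))+.5)*3).astype(int); cv2.polylines(im,[q.reshape(-1,1,2)],True,col,1)
    poly([[sx*.082,sy*.133,z] for sx,sy,z in((1,1,.028),(1,-1,.028),(-1,-1,.028),(-1,1,.028))],(0,0,255))
    poly([press(a,d,.004,.079+s*.0535) for d,s in((0,1),(0,-1),(.152,-1),(.152,1))],(0,255,0))
    poly([knob(0,d,0,-.053+s*.072) for d,s in((0,1),(0,-1),(.15,-1),(.15,1))],(255,0,0))
    for s in(-1,1): poly([knob(0,.175,-.018,-.053+s*.017)],(0,255,255))
    poly([knob(0,.175,-.018,-.053+s*.017) for s in(-1,1)],(0,255,255))
    u=(proj(ci,W([0,0,.08],x,y,yaw))[0]*3).astype(int)
    x0=max(0,u[0]-400);y0=max(0,u[1]-300)
    cv2.imwrite(f'pics/{c}fit.png',im[y0:y0+600,x0:x0+800])
E
```

```text
17.611633006622235 [ 0.54321758 -0.13213084  0.41057662  0.60461486] [[-1.7  1.4]
 [ 1.8 -1.2]
 [ 1.8  0.4]
 [ 1.5  0.7]
 [-3.  -0. ]
 [-0.3  2.3]
 [-0.9 -1.5]
 [ 0.3 -2.7]
 [ 1.4  0.6]
 [-0.1 -0.4]]
17.61163300662507 [ 0.54321758 -0.13213084  0.41057663  0.60461487] [[-1.7  1.4]
 [ 1.8 -1.2]
 [ 1.8  0.4]
 [ 1.5  0.7]
 [-3.  -0. ]
 [-0.3  2.3]
 [-0.9 -1.5]
 [ 0.3 -2.7]
 [ 1.4  0.6]
 [-0.1 -0.4]]
{'w': array([[ 0.54321758, -0.13213084,  0.        ]]), 'gh': array([[ 0.58045248, -0.02976111,  0.117     ]]), 'p': array([[ 0.48447239, -0.07154287,  0.19418877]]), 'k': array([[ 0.46626458, -0.22343383,  0.102     ]]), 'bh': array([[ 0.62672048, -0.15358466,  0.12      ]])}
```

View pics/sidefit.png

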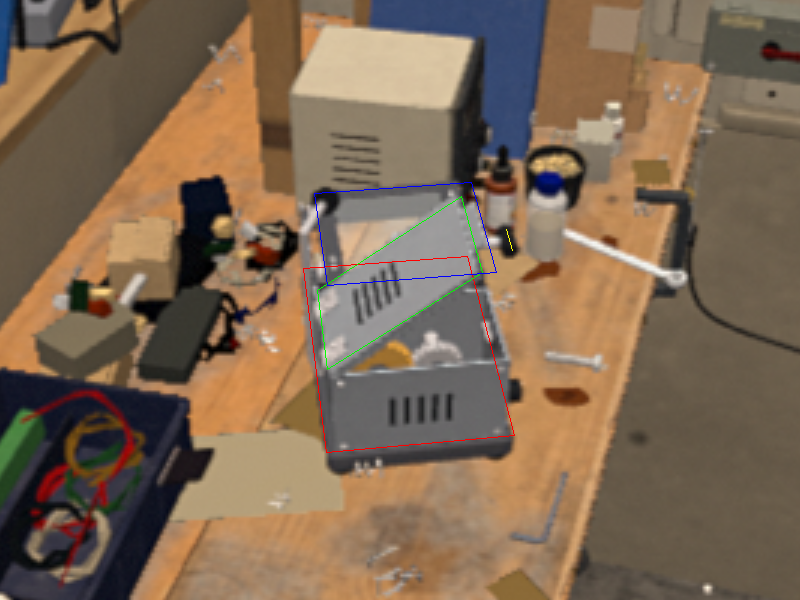

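View pics/topfit.png

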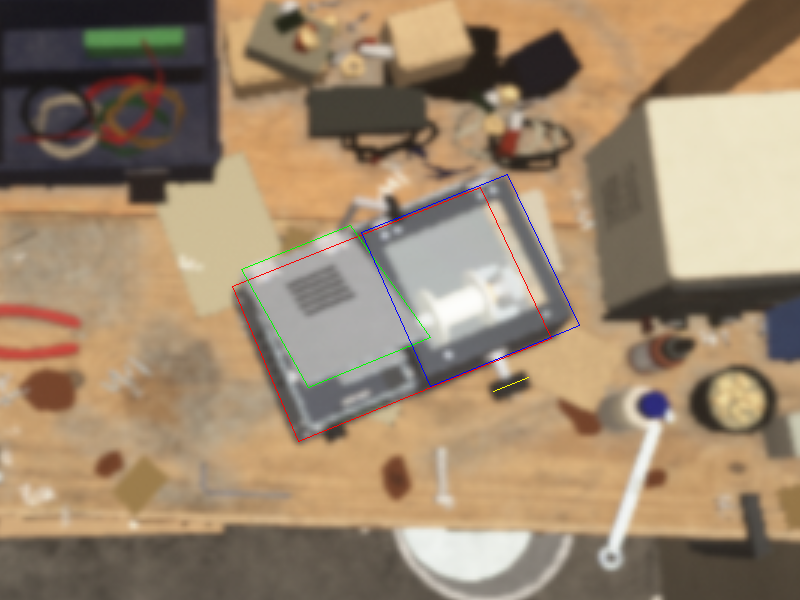

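```bash
cat >> h.py <<'E'
V=np.array([.54321758,-.13213084,.41057662,.60461486])
def state():
    from workcell import manip
    o=manip.get_obs(); Rm=R.from_quat(o['ee_rot']).as_matrix()
    print('t',round(o['clock'],2),'tcp',o['position'].round(4),'F',o['ft_force'].round(1),'grip',round(float(o['grip_width']),3))
    return o,Rm
def shift(target,Rm,pos): # units of 25mm in tool axes
    return (Rm.T@(np.array(target)-pos)/.025).round(2)
E
python3 - <<'E'
from h import *
o,Rm=state(); print(Rm.round(3)); print(o['joint_pos'].round(2))
yy=np.array([-np.sin(V[2]),np.cos(V[2]),0])
b=Rm.T@yy; print('turn about x deg',np.degrees(np.arctan2(b[2],b[1])))
p=W(press(V[3]),*V[:3])[0]
print('press',p,shift(p+[0,0,.073+.05],Rm,o['position']))
for a in np.arange(.6,-.01,-.1): print(a.round(1),W(press(a),*V[:3])[0].round(4))
E
```

```text
t 1.0 tcp [ 0.2387 -0.5777  0.304 ] F [-0.3 -0.7  0.5] grip 0.999
[[ 0.     0.382 -0.924]
 [-0.    -0.924 -0.382]
 [-1.     0.    -0.   ]]
[ 1.16  0.33 -0.06  1.46  0.02  1.35 -0.09]
turn about x deg 178.9225207432747
press [ 0.48447239 -0.07154287  0.19418877] [ -0.53 -14.96 -16.82]
0.6 [ 0.4841 -0.0717  0.1937]
0.5 [ 0.4776 -0.0745  0.1828]
0.4 [ 0.4721 -0.0769  0.1713]
0.3 [ 0.4677 -0.0789  0.1592]
0.2 [ 0.4644 -0.0803  0.1467]
0.1 [ 0.4622 -0.0812  0.134 ]
0.0 [ 0.4613 -0.0816  0.121 ]
```

arm_command:
  moves:
    - [[1,-0.1,-0.8,-0.8,0],[1,-0.1,-0.9,-0.9,0],[1,-0.1,-0.9,-0.9,0],[1,-0.1,-0.9,-0.9,0],[1,-0.1,-0.9,-0.9,0],[1,0,-0.9,-0.9,0],[1,0,-0.9,-0.9,0],[1,0,-0.9,-0.9,0],[1,0,-0.9,-0.9,0],[1,0,-0.9,-0.9,0],[1,0,-0.7,-0.7,0],[1,0,-0.4,-0.5,0]]
  force: 40

```text
clock: 2.0
position: [0.3775, -0.2474, 0.3168]
ee_rot: [0.694, 0.138, -0.693, 0.139]
ft_force: [0.2, 0.3, -0.3]
grip_width: -0.001
```

Run:
```python
from h import *
import cv2
from workcell import manip
o,Rm=state()
p=W(press(V[3]),*V[:3])[0]
print(shift(p+[0,0,.073+.04],Rm,o['position']))
C=manip.camera_info('wrist');im=manip.camera('wrist');cv2.imwrite('pics/w1.png',im[:,:,::-1])
np.save('w1pose.npy',C['pose']);print(C)
for q in('gear_cover_press','gear_cover_hinge','bobbin_guard_hinge','guard_knob','winder'):
    print(q,[(r['pixel'],round(r['confidence'],2)) for r in manip.pinpoint(q,'wrist')[:2]])
print(proj(C,p), proj(C,W(knob(0),*V[:3])))
```

```text
t 2.0 tcp [ 0.3775 -0.2474  0.3168] F [ 0.2  0.3 -0.3] grip -0.001
[ 0.38 -4.85 -6.65]
{'vfov': 71.2607842437328, 'cx': 257.6890989899997, 'cy': 189.6035347411631, 'pose': array([[ 0.38442504, -0.88347844, -0.26773724,  0.44577931],
       [-0.92315507, -0.36744616, -0.11299575, -0.21927063],
       [ 0.00145029,  0.29060139, -0.95684311,  0.38639413],
       [ 0.        ,  0.        ,  0.        ,  1.        ]])}
gear_cover_press []
gear_cover_hinge []
bobbin_guard_hinge []
guard_knob [([89.3, 264.3], 0.89)]
winder [([1.2, 220.8], 0.77)]
[[ 49.71353271 -56.8689864 ]] [[269.02782244  90.10138238]]
```

View pics/w1.png

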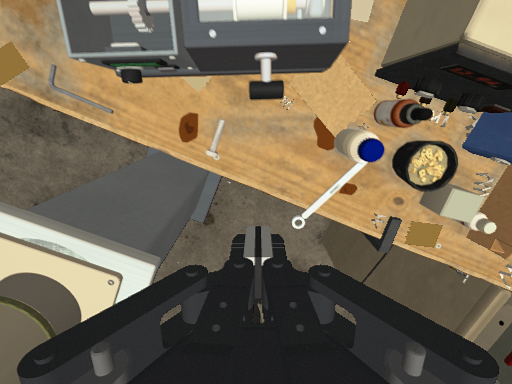

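The wrist view shows the knob at px (266,89), and I predicted (269,90), so the fit holds. Continuing to above the press point.

arm_command:
  moves:
    - [[1,0,-0.5,-0.7,0],[1,0,-0.7,-0.9,0],[1,0,-0.7,-0.9,0],[1,0,-0.7,-0.9,0],[1,0,-0.7,-0.9,0],[1,0,-0.7,-0.9,0],[1,0,-0.5,-0.9,0],[1,0,-0.35,-0.55,0],[1,0,0,0,0]]

```text
clock: 3.05
position: [0.4853, -0.0724, 0.3163]
ee_rot: [0.694, 0.139, -0.693, 0.138]
ft_force: [-0.1, 0.9, 0.3]
grip_width: -0.002
```

Run:
```python
from h import *
import cv2
from workcell import manip
o,Rm=state()
for a in np.arange(.6,-.01,-.1): print(a.round(1),shift(W(press(a),*V[:3])[0]+[0,0,.073],Rm,o['position']))
for c in('side','wrist'):
  C=manip.camera_info(c);im=manip.camera(c);cv2.imwrite(f'pics/{c}2.png',cv2.resize(im[:,:,::-1],None,fx=1.5,fy=1.5))
  print(c,[(r['pixel'],round(r['confidence'],2)) for r in manip.pinpoint('gear_cover_press',c)[:2]], proj(C,W(press(V[3]),*V[:3])),proj(C,o['position']-[0,0,.073]))
```

```text
t 3.05 tcp [ 0.4853 -0.0724  0.3163] F [-0.1  0.9  0.3] grip -0.002
0.6 [ 1.98 -0.04  0.03]
0.5 [ 2.42 -0.04  0.32]
0.4 [ 2.88 -0.03  0.56]
0.3 [ 3.36 -0.03  0.75]
0.2 [ 3.86 -0.03  0.9 ]
0.1 [ 4.37 -0.02  0.99]
0.0 [ 4.89 -0.02  1.03]
side [([127.6, 272.2], 0.79), ([168.0, 311.0], 0.41)] [[274.01247231 128.63839402]] [[274.13825304 111.43897553]]
wrist [([208.4, 248.6], 0.55)] [[252.63285331 206.56150799]] [[253.00296689 235.40829987]]
```

View pics/side2.png

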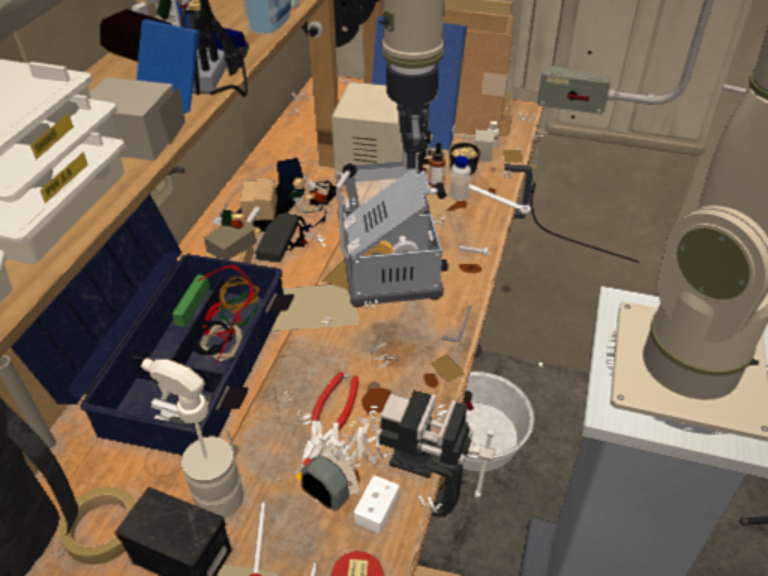

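View pics/wrist2.png

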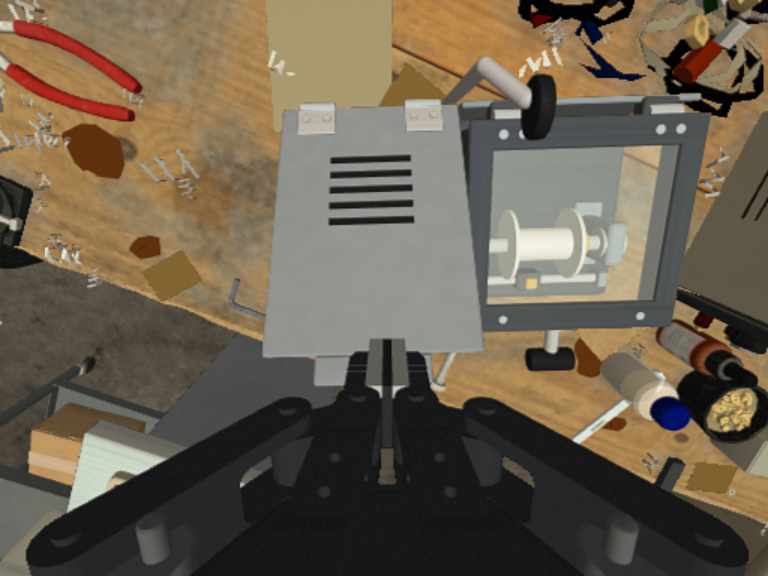

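The side view shows the fingertips just above the cover's front part, and the wrist view shows them centred on its width. Pressing along the arc.

arm_command:
  moves:
    - [[1,0.8,0,0,0],[1,0.8,0,0.02,0],[1,0.4,0,0.1,0],[1,0.3,0,0.15,0],[1,0.3,0,0.15,0],[1,0.3,0,0.15,0],[1,0.3,0,0.12,0],[1,0.3,0,0.1,0],[1,0.3,0,0.1,0]]

```text
clock: 4.0
position: [0.4633, -0.0833, 0.221]
ee_rot: [0.694, 0.137, -0.693, 0.138]
ft_force: [0.2, -0.4, -0.0]
grip_width: 0.003
```

Run:
```python
from h import *
o,Rm=state()
for a in np.arange(.3,-.01,-.1): print(a.round(1),shift(W(press(a),*V[:3])[0]+[0,0,.073],Rm,o['position']))
```

```text
t 4.0 tcp [ 0.4633 -0.0833  0.221 ] F [ 0.2 -0.4 -0. ] grip 0.003
0.3 [-0.45 -0.1  -0.23]
0.2 [ 0.05 -0.1  -0.09]
0.1 [ 0.56 -0.09  0.01]
-0.0 [ 1.08 -0.09  0.05]
```

arm_command:
  moves:
    - [[1,0.25,0,0.02,0],[1,0.25,0,0.02,0],[1,0.2,0,0,0],[1,0.15,0,0,0],[1,0.1,0,0,0],[1,0.06,0,0,0]]

```text
clock: 4.5
position: [0.4625, -0.0833, 0.1957]
ee_rot: [-0.694, -0.138, 0.694, -0.138]
ft_force: [0.5, -0.2, 0.7]
grip_width: -0.002
```

Run:
```python
from h import *
import cv2
from workcell import manip
o,Rm=state()
im=manip.camera('side');cv2.imwrite('pics/side3.png',cv2.resize(im[60:260,160:400,::-1],None,fx=3,fy=3))
```

```text
t 4.5 tcp [ 0.4625 -0.0833  0.1957] F [ 0.5 -0.2  0.7] grip -0.002
```

View pics/side3.png

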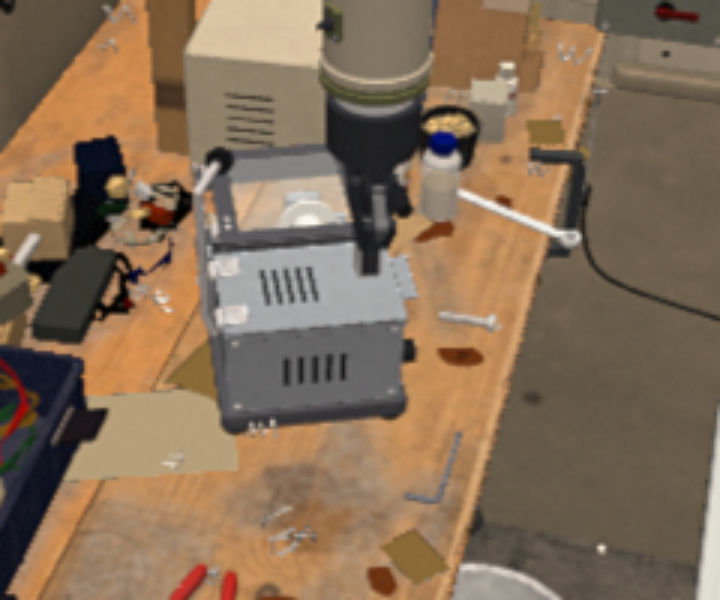

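The cover now lies nearly flat on the box. I'll press further until the force shows it has bottomed.

arm_command:
  moves:
    - [[1,0.06,0,0,0],[1,0.06,0,0,0],[1,0,0,0,0]]

```text
clock: 4.8
position: [0.4627, -0.0834, 0.1936]
ee_rot: [0.694, 0.138, -0.693, 0.138]
ft_force: [-1.1, 0.3, 3.5]
grip_width: -0.001
```

arm_command:
  moves:
    - [[1,0.06,0,0,0],[1,0.06,0,0,0],[1,0,0,0,0]]

```text
clock: 5.05
position: [0.4629, -0.0834, 0.1931]
ee_rot: [0.694, 0.137, -0.693, 0.138]
ft_force: [-16.7, 2.7, 36.9]
grip_width: 0.002
```

arm_command:
  moves:
    - [[1,0,0,0,0],[1,-0.08,0,0,0],[1,-0.05,0,0,0],[1,-0.3,0,0,0],[1,-0.9,0,0,0],[1,-1,0,0,0],[1,-1,0,0,0],[1,-0.3,0,0,0]]

```text
clock: 5.72
position: [0.4636, -0.0835, 0.2847]
ee_rot: [0.695, 0.137, -0.692, 0.138]
ft_force: [0.2, 0.4, 0.7]
grip_width: -0.001
```

Run:
```python
from h import *
import cv2
from workcell import manip
o,Rm=state()
for c in('side','wrist'):
  C=manip.camera_info(c)
  im=manip.camera(c)[:,:,::-1].copy()
  print(c,[(r['pixel'],round(r['confidence'],2)) for r in manip.pinpoint('gear_cover_press',c)[:1]],[(r['pixel'],round(r['confidence'],2)) for r in manip.pinpoint('guard_knob',c)[:1]])
  print(proj(C,W(press(0),*V[:3])),proj(C,W(knob(0),*V[:3])))
  im=cv2.resize(im,None,fx=3,fy=3)
  for a,col in((0,(0,255,0)),(.08,(0,0,255))):
    q=((proj(C,W([press(a,d,.004,.079+s*.0535) for d,s in((0,1),(0,-1),(.152,-1),(.152,1))],*V[:3]))+.5)*3).astype(int); cv2.polylines(im,[q.reshape(-1,1,2)],True,col,1)
  im=im[180:700,480:1200] if c=='side' else cv2.resize(im,None,fx=.5,fy=.5)
  cv2.imwrite(f'pics/{c}4.png',im)
```

```text
t 5.72 tcp [ 0.4636 -0.0835  0.2847] F [0.2 0.4 0.7] grip -0.001
side [([152.7, 283.4], 0.89)] [([123.3, 293.1], 0.93)]
[[283.34062913 151.39301219]] [[293.9883046  126.03929263]]
wrist [([197.1, 249.5], 0.67)] [([232.8, 379.8], 0.79)]
[[254.49649401 194.49268386]] [[384.85402476 234.76529474]]
```

View pics/side4.png

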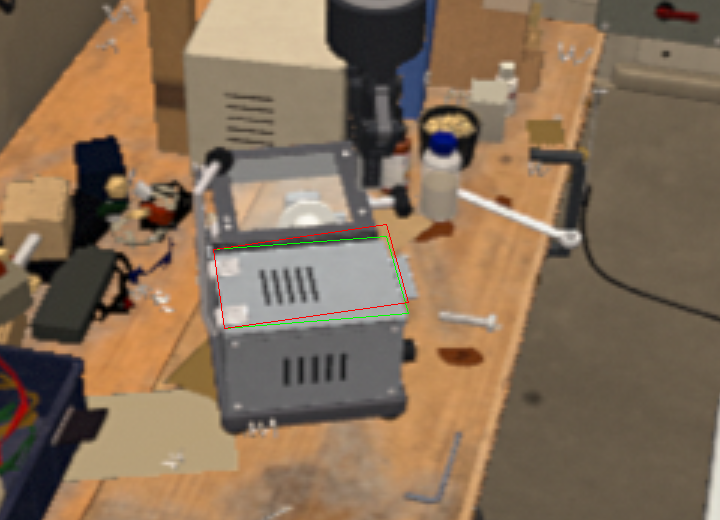

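View pics/wrist4.png

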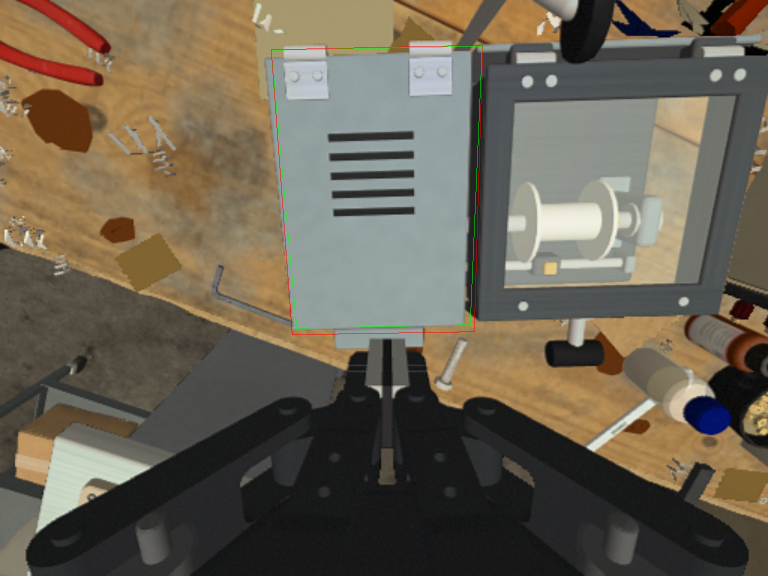

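The cover outline matches the shut (green) model in both views. Refitting with all detections for the knob grasp.

```bash
cat > fit2.py <<'E'
from h import *
from workcell import manip
S=manip.camera_info('side');T=manip.camera_info('top');Wc=manip.camera_info('wrist')
W1=dict(Wc);W1['pose']=np.load('w1pose.npy')
a0=V[3]
obs=[(S,'w',260.1,168),(S,'gh',230.8,158),(S,'k',292.5,125.3),(S,'k',293.1,123.3),(S,'bh',234,125.5),(S,'p0',283.4,152.7),
(T,'w',329,190.6),(T,'gh',299.9,172.3),(T,'k',369.1,214.7),(T,'bh',345.1,155.4),
(W1,'k',264.3,89.3),(Wc,'k',379.8,232.8),(Wc,'p0',249.5,197.1)]
def pts(v):
    return dict(w=W([0,0,0],*v),gh=W([.075,.079,.117],*v),p0=W(press(0),*v),k=W(knob(0),*v),bh=W([.068,-.053,.12],*v))
def res(v):
    P=pts(v); return np.concatenate([(proj(c,P[n])[0]-[u,w]) for c,n,u,w in obs])
r=least_squares(res,V[:3],loss='soft_l1',f_scale=2)
print(r.x,np.round(res(r.x).reshape(-1,2),1).tolist())
o,Rm=state()
k=W(knob(0),*r.x)[0];print('knob',k)
# free knob triangulation
kk=[o_ for o_ in obs if o_[1]=='k']
q=least_squares(lambda p:np.concatenate([proj(c,p)[0]-[u,w] for c,n,u,w in kk]),k,loss='soft_l1');print('tri',q.x)
yy=np.array([-np.sin(r.x[2]),np.cos(r.x[2]),0]);b=Rm.T@-yy;print('turn',np.degrees(np.arctan2(b[2],b[1])))
for h in(.054+.06,.054+.005): print(shift(k+[0,0,h],Rm,o['position']))
E
python3 fit2.py
```

```text
[ 0.54161655 -0.12798213  0.41213603] [[-1.6, 2.4], [1.9, -0.1], [1.7, 1.6], [1.1, 3.6], [-2.9, 1.0], [0.2, -0.2], [-1.6, 2.8], [-2.4, -0.9], [-0.1, 1.1], [-1.6, 0.1], [0.4, 0.6], [2.3, 1.6], [0.8, -3.1]]
t 6.02 tcp [ 0.4619 -0.0835  0.2796] F [-0.4 -0.6  0.7] grip -0.001
knob [ 0.46480602 -0.21940501  0.102     ]
tri [ 0.46590473 -0.21824837  0.1021631 ]
turn -1.1641587918799357
[2.54 5.07 1.96]
[4.74 5.08 1.96]
```

arm_command:
  moves:
    - [[0,0,0.5,0.4,-1],[0,0,0.8,0.4,0],[0,0,0.9,0.4,0],[0,0,0.9,0.4,0],[0,0.1,0.9,0.3,0],[0,0.3,0.7,0.06,0],[0,0.3,0.35,0,0],[0,0.2,0,0,0],[0,0,0,0,0]]

```text
clock: 6.77
position: [0.4669, -0.2176, 0.2563]
ee_rot: [-0.691, -0.145, 0.693, -0.143]
ft_force: [0.5, 0.7, 0.0]
grip_width: 1.002
```

Run:
```python
from h import *
import cv2
from workcell import manip
o,Rm=state()
k=np.array([.4653,-.219,.102])
C=manip.camera_info('wrist');im=manip.camera('wrist');cv2.imwrite('pics/w5.png',cv2.resize(im[:,:,::-1],None,fx=1.5,fy=1.5))
print([(r['pixel'],round(r['confidence'],2)) for r in manip.pinpoint('guard_knob','wrist')[:1]],proj(C,k),proj(C,o['position']-[0,0,.054]))
r=[r for r in manip.regions_of('guard_knob','wrist')[:1]];print(r[0]['rect'],r[0]['confidence'])
print(shift(k+[0,0,.059],Rm,o['position']))
```

```text
t 6.77 tcp [ 0.4669 -0.2176  0.2563] F [0.5 0.7 0. ] grip 1.002
[([199.2, 257.3], 0.66)] [[258.37449808 197.74940015]] [[257.21720793 256.02846083]]
[144.5, 0.0, 372.3, 209.1] 0.78
[3.81 0.04 0.07]
```

View pics/w5.png

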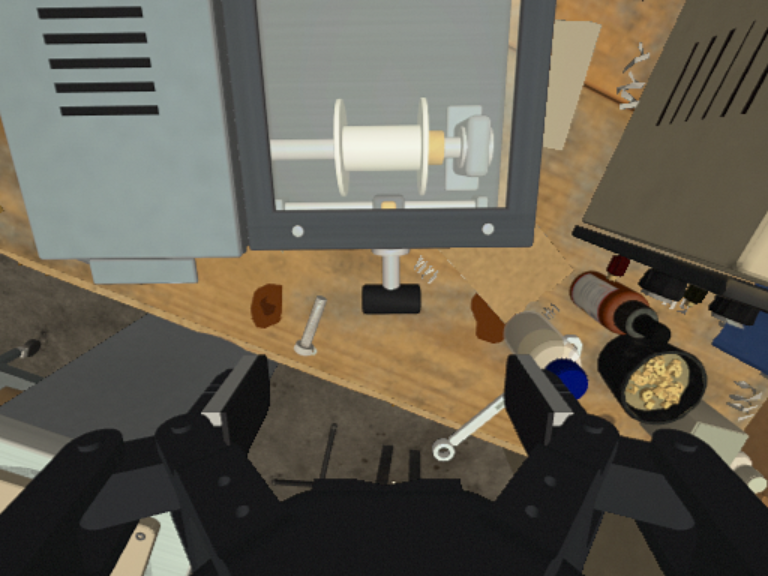

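The wrist view shows the knob bar centred between the jaws at px (391,298), with the white bottle near the right finger. I'll narrow the jaws partly before descending.

arm_command:
  moves:
    - [[0.3,0,0,0,0],[0.3,0.3,0,0,0],[0.3,0.6,0.04,0.07,0],[0.3,0.7,0,0,0],[0.3,0.7,0,0,0],[0.3,0.6,0,0,0],[0.3,0.4,0,0,0],[0.3,0.3,0,0,0],[0.3,0.2,0,0,0],[0.3,0,0,0,0]]

```text
clock: 7.75
position: [0.4661, -0.2202, 0.1628]
ee_rot: [-0.692, -0.144, 0.693, -0.144]
ft_force: [-1.0, -0.3, -0.3]
grip_width: 0.699
```

Run:
```python
from h import *
import cv2
from workcell import manip
o,Rm=state()
k=np.array([.4653,-.219,.102])
for c in('wrist','side'):
  im=manip.camera(c)
  im=im[60:260,200:400] if c=='side' else im
  cv2.imwrite(f'pics/{c}6.png',cv2.resize(im[:,:,::-1],None,fx=1.5 if c=='wrist' else 3,fy=1.5 if c=='wrist' else 3))
print(shift(k+[0,0,.059],Rm,o['position']))
```

```text
t 7.75 tcp [ 0.4661 -0.2202  0.1628] F [-1.  -0.3 -0.3] grip 0.699
[ 0.07 -0.06  0.01]
```

View pics/wrist6.png

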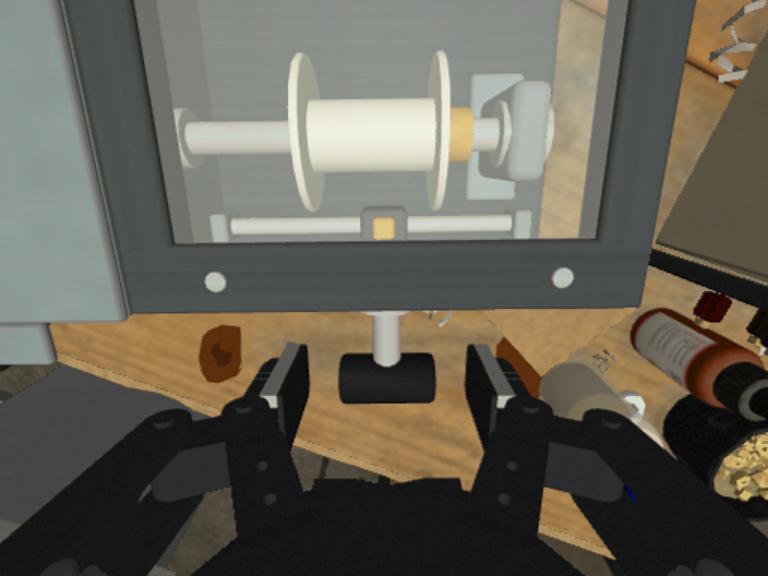

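View pics/side6.png

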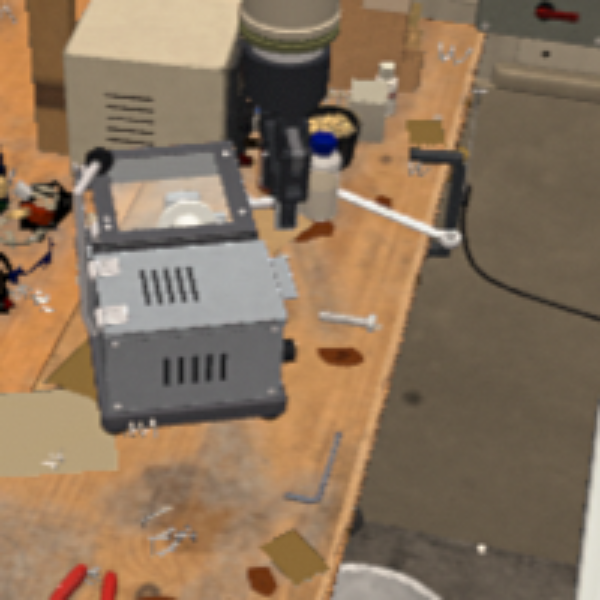

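The knob sits between the pads and is centred at px (387,377). Closing.

arm_command:
  moves:
    - [[1,0.05,0,0,0],[1,0,0,0,0],[1,0,0,0,0],[1,0,0,0,0],[1,0,0,0,0],[1,0,0,0,0]]
  force: 40

```text
clock: 8.35
position: [0.4664, -0.2201, 0.1629]
ee_rot: [0.692, 0.144, -0.692, 0.144]
ft_force: [-1.8, 1.5, 6.0]
grip_width: 0.386
```

Run:
```python
from h import *
o,Rm=state()
yaw=.412; c,s=np.cos(yaw),np.sin(yaw)
prev=None
for d in range(0,51,5):
    a=np.radians(d); k=knob(a)-knob(0); w=np.array([c*k[0],s*k[0],k[2]])
    u=Rm.T@w/.025; print(d,u.round(2), (u-(prev if prev is not None else u)).round(2)); prev=u
```

```text
t 8.35 tcp [ 0.4664 -0.2201  0.1629] F [-1.8  1.5  6. ] grip 0.386
0 [0. 0. 0.] [0. 0. 0.]
5 [-0.61  0.    0.04] [-0.61  0.    0.04]
10 [-1.23  0.    0.02] [-0.61  0.   -0.02]
15 [-1.84  0.   -0.05] [-0.61 -0.   -0.07]
20 [-2.44 -0.   -0.18] [-0.6  -0.   -0.12]
25 [-3.03 -0.   -0.35] [-0.59 -0.   -0.18]
30 [-3.6  -0.   -0.58] [-0.57 -0.   -0.23]
35 [-4.15 -0.   -0.85] [-0.55 -0.   -0.28]
40 [-4.67 -0.   -1.18] [-0.52 -0.   -0.32]
45 [-5.16 -0.   -1.54] [-0.49 -0.   -0.37]
50 [-5.62 -0.   -1.95] [-0.46 -0.   -0.41]
```

Gripped: the opening is about 33 mm, against the 34 mm knob. Lifting along the arc.

arm_command:
  moves:
    - [[1,-0.2,0,0.02,0],[1,-0.4,0,0.02,0],[1,-0.6,0,-0.02,0],[1,-0.6,0,-0.06,0],[1,-0.6,0,-0.12,0],[1,-0.6,0,-0.18,0],[1,-0.4,0,-0.15,0],[1,-0.2,0,-0.08,0],[1,0,0,0,0]]

```text
clock: 9.1
position: [0.4798, -0.2141, 0.2527]
ee_rot: [0.693, 0.144, -0.692, 0.144]
ft_force: [4.6, 2.5, -6.7]
grip_width: 0.389
```

```bash
cat > ang.py <<'E'
from h import *
o,Rm=state()
yaw=.412; c,s=np.cos(yaw),np.sin(yaw)
P0=np.array([.4664,-.2201,.1629]); d=o['position']-P0
x=c*d[0]+s*d[1]; f=lambda a: (knob(a)-knob(0))[[0,2]]
r=least_squares(lambda v:f(v[0])-[x,d[2]],[.4]); print('angle',np.degrees(r.x),'err mm',r.fun*1000)
k=f(np.radians(50)); print('to 50:',shift(P0+[c*k[0],s*k[0],k[1]],Rm,o['position']))
E
python3 ang.py
```

```text
t 9.1 tcp [ 0.4798 -0.2141  0.2527] F [ 4.6  2.5 -6.7] grip 0.389
angle [30.01172444] err mm [-0.21103243  0.09457208]
to 50: [-2.02  0.   -1.36]
```

arm_command:
  moves:
    - [[1,-0.3,0,-0.15,0],[1,-0.4,0,-0.22,0],[1,-0.4,0,-0.26,0],[1,-0.4,0,-0.3,0],[1,-0.3,0,-0.25,0],[1,-0.2,0,-0.18,0],[1,0,0,0,0],[1,0,0,0,0]]

```text
clock: 9.77
position: [0.5105, -0.2004, 0.3022]
ee_rot: [-0.692, -0.144, 0.693, -0.144]
ft_force: [-2.4, 4.5, -5.4]
grip_width: 0.389
```

```bash
python3 ang.py
python3 - <<'E'
from h import *
import cv2
from workcell import manip
Vn=[.5416,-.1280,.412]
for c in('side','wrist','top'):
  C=manip.camera_info(c);im=manip.camera(c)[:,:,::-1]
  im=cv2.resize(im,None,fx=3,fy=3)
  def poly(Q,col):
    q=((proj(C,W(Q,*Vn))+.5)*3).astype(int);cv2.polylines(im,[q.reshape(-1,1,2)],True,col,1)
  poly([press(0,d,.004,.079+s*.0535) for d,s in((0,1),(0,-1),(.152,-1),(.152,1))],(0,255,0))
  for a,col in((45,(255,255,0)),(50,(0,255,255)),(55,(0,0,255))): poly([knob(np.radians(a),d,0,-.053+s*.072) for d,s in((0,1),(0,-1),(.15,-1),(.15,1))],col)
  print(c,[(r['pixel'],round(r['confidence'],2)) for r in manip.pinpoint('guard_knob',c)[:1]],[proj(C,W(knob(np.radians(a)),*Vn)).round(0).tolist() for a in(45,50,55)])
  print([(r['pixel'],round(r['confidence'],2)) for r in manip.pinpoint('gear_cover_press',c)[:1]],proj(C,W(press(0),*Vn)).round(1))
  im=im[180:700,480:1200] if c=='side' else im[300:900,600:1400] if c=='top' else cv2.resize(im,None,fx=.5,fy=.5)
  cv2.imwrite(f'pics/{c}7.png',im)
E
```

```text
t 9.77 tcp [ 0.5105 -0.2004  0.3022] F [-2.4  4.5 -5.4] grip 0.389
angle [49.61508961] err mm [-0.40088025  0.38365767]
to 50: [-0.05  0.01 -0.02]
side [([83.4, 280.7], 0.89)] [[[282.0, 87.0]], [[278.0, 83.0]], [[274.0, 80.0]]]
[([149.9, 282.7], 0.85)] [[283.6 152.4]]
wrist [([251.0, 255.7], 0.76)] [[[256.0, 257.0]], [[255.0, 252.0]], [[255.0, 243.0]]]
[([189.3, 124.1], 0.92)] [[120.7 184.7]]
top [([190.9, 380.3], 0.56)] [[[379.0, 194.0]], [[379.0, 190.0]], [[378.0, 184.0]]]
[([220.2, 318.3], 0.85)] [[317.2 215.6]]
```

View pics/side7.png

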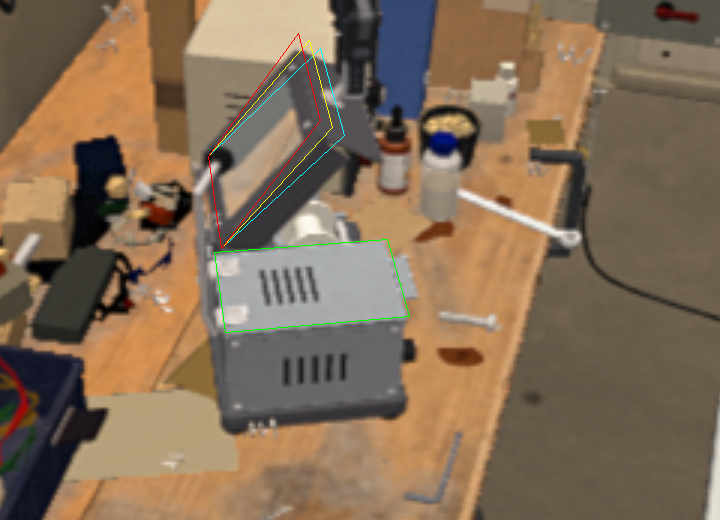

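View pics/wrist7.png

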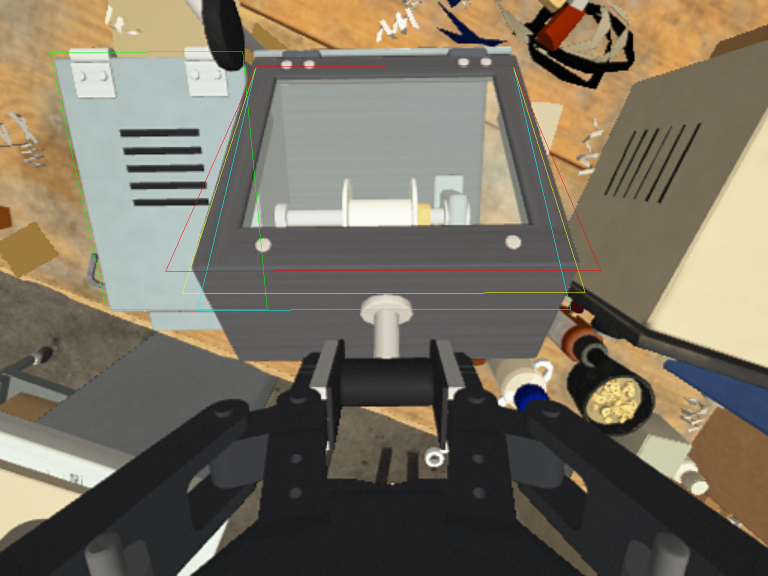

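All three views put the knob at 49–51°, and the cover matches its shut outline. Letting it settle before handing in.

arm_command:
  moves:
    - [[1,0,0,0,0],[1,0,0,0,0],[1,0,0,0,0],[1,0,0,0,0],[1,0,0,0,0],[1,0,0,0,0]]

```text
clock: 10.72
position: [0.5103, -0.2006, 0.3019]
ee_rot: [-0.692, -0.144, 0.693, -0.143]
ft_force: [-1.4, 5.0, -5.8]
grip_width: 0.384
```

```bash
python3 ang.py; python3 -c "
from workcell import manip
print(manip.get_obs()['joint_velocities'].round(3))
print(manip.hand_in())"
```

```text
t 10.72 tcp [ 0.5103 -0.2006  0.3019] F [-1.4  5.  -5.8] grip 0.384
angle [49.50371354] err mm [-0.40079587  0.38208702]
to 50: [-0.06  0.01 -0.03]
[ 0.    -0.     0.     0.    -0.001 -0.001  0.   ]
the job is handed in; nothing more can be done
None
```

The gear cover is pressed shut and the bobbin guard is held open at about 50° by its knob. I handed the job in at about 10.7 s of the 48 s; no verdict was reported.

- **Cover:** I pressed at the marked point until it hit a hard stop at about 37 N. The outline matched the shut position in the side and wrist pictures after the press. It still matched in the side view, to within a few pixels, after the guard was lifted. I did not see the catch's 11 N peak itself in the force readings.
- **Guard:** The fingers grip the knob with 40 N. The arm's position gives 49.5°, and the side, wrist and top pictures put the knob at about 49–51°. The arm was still, with about 6 N pulling down on the fingers.
- **Disagreements:** My outline of the shut cover and guard top sat a few pixels off in the wrist view, about 3–5 mm sideways. The first pose fit showed the same offset; I refitted before the grasp, which came out centred.
- **Tools:** No contact showed in the force readings away from the cover and knob, and no tool moved in the pictures. I did not measure the tools' final positions separately.

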